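# Raise a bench magnifier to its second rung

## Robot

A 6-joint arm with a two-finger parallel gripper is mounted at the origin on the work surface. World frame = base frame: x ahead of the robot, y to its left, z up, the work surface at z = 0. Lengths are in mm, angles in rad, forces in N, time in s.
With the tool pointing down it reaches from about 350 to 925 mm from the base axis. Payload 6.4 kg.
Tool frame: the origin (TCP) lies midway between the tips of the shut fingers; the grasp point (between the pads) lies 19 mm behind it (manip.tcp_to_grasp is the distance from the TCP to the grasp point, in mm); z points along the fingers, y is the line along which they close (so a half turn about z gives the same grasp; the last joint's range is limited). The gripper opens to 85 mm and grips with 20 to 120 N. Pads are 22 mm wide; open, the fingers measure 114 mm over their backs; the gripper's body (76 mm by 85 mm) begins 54 mm behind the grasp point. The pads swing forward as they close: fully open they stand 13 mm farther back than shut.
Start: joints at [-1.452, 0.245, 1.558, -0, 1.339, -0.174], TCP at [187.617, -622.345, 231.29] pointing down, gripper open.
Joint ranges: [-3.13, 3.13], [-1.02, 2.26], [0.13, 2.54], [-0.95, 4.09], [0.21, 2.88], [-2.74, 2.74]. Speed limits (rad/s): [2.57, 2.57, 3.14, 3.14, 3.14, 3.14].

## Interface

Orientations are given as a unit quaternion [w, x, y, z].
In Python, from workcell import manip gives the robot as it stands.
- The arm moves only by the tool move_arm, never from a script. Its argument "increments" is a list of rows, each a list of 4 numbers: the shift along the world's x, y, z in cm, then the turn about the world's z in degrees. A call has 1 to 10 rows; each row is the pose to reach, as a shift and turn from the pose commanded when the call began; what a row does not reach only later rows make up. A row lasts 1/10 s, in which the tool goes at most 50 mm and 8.59 degrees, less where a joint would pass 70% of its speed; a pose out of reach is approached as far as the arm can. A call with a gripper value outside its range is refused whole. "gripper" is the opening in per cent of the stroke, from 0 (shut) to 100 (fully open), set as the call begins (left out, the last holds). The fingers move at their own pace and stop on an object; "grip_force" is the grip in N (left out, the last holds). Time passes only in rows, so rows that repeat a pose let the fingers close. It gives the time, the measured TCP pose, the force, the opening and the grip force at its end, in the units of the state.
- manip.read_state(): the state, without advancing time (a new reading comes with each control period).
- manip.grab_frame(name): name is "side" or "top" or "wrist"; returns the picture (400x640x3 uint8, red, green, blue); there is no depth.
- manip.camera_params(name): a dict with "mtx" (3x3 intrinsics, pixels), "world_from_camera" (4x4, takes a point from camera to world coordinates); the wrist camera has in their place "hand_eye" (4x4, takes a point from camera to tool coordinates, whose origin is the TCP and whose axes are the flange's). Camera axes: x right, y up, looking along -z (the intrinsics and any distortion apply to the point x, -y, -z); pixel columns grow to the right and rows downward; lengths in mm; the calibration is good to about 2 mm. A picture is of the moment at which its call begins: read the wrist's pose just before it. camera_params takes no time and is no camera call.
- manip.sign_off(): hands the job in; it is judged then, once.
Trained networks look in the newest picture that a camera, given by its name, has taken for a name from the list of things; names that differ only in an ending like _2 or _b are one class to them, and where a whole thing is asked for, a point or a joint stands for the part that bears it (a point fixed in the world has none). Each returns a list of dicts, best first, with "conf" (0 to 1); they miss things now and then, are a little off and sometimes report something else, mostly with a low value. They report only what shows in the picture. A call takes as long as a camera call.
- manip.look_for(camera, thing): "location" ([column, row] as shares, 0 to 1, of the picture: columns of its width, rows of its height, amid what is visible of it).
- manip.silhouettes(camera, thing): "mask" (400x640 bool, what is visible of it) and "location" ([column, row] as shares, 0 to 1, of the picture: columns of its width, rows of its height, amid what is visible of it).
- manip.spot_point(camera, thing): "location" ([column, row] as shares, 0 to 1, of the picture: columns of its width, rows of its height: a listed point, or the origin of a listed thing).
The state is a dict: "time": time; "joint_positions": joint angles; "qd": joint speeds; "tau": joint torques, N m; "ee_pos": TCP position; "tcp_rot": TCP orientation; "wrist_force": force on the tool from outside, world axes, zero at the start; "torque": the same for the moment, N m; "finger_gap": finger opening in mm; "finger_force": force on a finger pad.
Only numpy, scipy, OpenCV 4.12 (cv2) and the standard library are available. Lean on these libraries where they do the work, as an engineer would, in place of code of your own. Each camera call takes 0.05 s, during which the arm holds its last target. There are 200 camera calls.

## Task

The magnifier on the soldering bench is all the way down on its stand. Lift its carriage by the grip post until the pawl has passed the second rung from the bottom, then lower it slowly and gently, feeling for the rung, so the pawl sits on that second rung and carries the weight, neither dropping it nor forcing it down on the rung, and let go. Leave the vise, spool and cutters that stand around it where they are.

Things in the scene. Friction and masses are not known exactly. Their poses are not given: they have to be found in the camera images.
- stand: Magnifier stand, fixed to the table. Origin on the table; +x points from the lens towards the column, z up. Steel foot 200 x 170 x 12 mm (x -60 to 140 mm). Column: two upright 12 mm square bars 355 mm tall at x = 70, y = +-46 mm, joined by a head bar at the top. The carriage slides straight up and down on it.
- rung2_nominal (a point): Nominal middle of the second of three level round steel rungs (10 mm diameter, along y, 55 mm apart) between the uprights: stand x = 70 mm, 186 mm above the table. The rung strip is clamped by hand: all three rungs really lie up to 16 mm higher or lower together, differently each time, and this is not measured. The rungs do not give; more than 25 N on one is too much.
- carriage (a joint): Height of the carriage above its lowest position, m: 0 all the way down (start), 0.19 upper stop. It weighs 0.49 to 0.67 kg in all, slides freely (0.5 N friction) and falls if let go unsupported. With its pawl on the first, second or third rung it reads 0.040, 0.095, 0.150, all up to 0.016 more or less together. If lifted past about 0.155 the pawl may clear the third rung and then cannot come back to the second.
- pawl_pivot (a point): Pivot of the pawl on the carriage: a steel bar 8 mm thick, 16 wide, reaching 35 mm to stand +x across the rungs, with a brass tail that tips it level. Going up, a rung pushes its tip down (under 2 N); it swings level again within 0.5 s once the carriage is 25 mm above its resting height on that rung. Going down, the level pawl lands on the rung and holds; pivot then 9 mm above the rung's middle.
- grip_post (a point): Where to grip: an upright black rubber post on the carriage's arm, 50 mm tall, 24 mm along the stand's x, 18 mm along the stand's y (grip it across y, from above). This point is on its axis, 24 mm below its top. It stands at x = -35 mm in the stand's frame, 105 mm in front of the column, 133 mm above the table when the carriage is down. The lens (106 mm wide) lies beyond it, 33 mm lower, centre at x = -120 mm.
- board_vise: Small grey vise, 50 x 90 x 44 mm, holding a green circuit board, on the table under the lens; leave it alone. Origin: centre of its underside.
- solder_spool: Aluminium-grey solder spool, 60 mm wide, 42 mm tall, standing beside the stand (+y side); leave it alone. Origin: centre of its underside.
- cutters: Blue-handled side cutters, about 115 mm long, 10 mm high, lying beside the stand (-y side); leave it alone. Origin: centre of its underside.

How it is judged (in metres and radians):
At the end, for the whole second after the job is handed in: The carriage is at rest with its pawl on the second rung: 75 to 115 mm above its lowest position, moving under 5 mm/s, and the rung carries its weight (over 1.5 N) (value of joint carriage between 0.075 and 0.115 m and velocity of joint carriage between -0.005 and 0.005 m/s and contact force between stand and carriage above 1.5 N); the robot touches nothing.
It fails at once if the pawl is forced onto a rung: more than 25 N between the carriage and the stand (contact force between stand and carriage above 25 N).
It fails at once if the carriage is dropped: it moves down faster than 0.15 m/s (velocity of joint carriage below -0.15 m/s).
It fails at once if a thing standing around is moved more than 30 mm (distance of any of board_vise, solder_spool, cutters from where it was at the start of the episode above 0.03 m).
It also fails if it takes over 43 s, if anything falls off the work surface, if the arm or the gripper's body presses on something with over 40 N, if the wrist force passes 120 N, or if a joint passes its speed limit or range.

## Working session

There is one attempt and no reset: what is moved stays moved. The work goes in short steps, Python scripts to look and compute and a tool call to move; the robot and the scene stay as the last step left them, time stands still between calls to the robot, and variables do not carry over. Pictures are saved under pics/ and viewed, at most 10 in all, crops included, and the job is handed in when it is done.

Besides the shell and the picture viewer there is one more tool, called after "Request:" as name([rows], argument=value, ...), one row to a line, values as JSON. move_arm: Moves the arm, as the interface text tells. Its arguments: {"type":"object","properties":{"increments":{"type":"array"},"gripper":{"type":"number"},"grip_force":{"type":"number"}},"required":["increments"]}

```bash
mkdir -p pics
cat > h.py <<'E'
from workcell import manip
import numpy as np, cv2
def ray(cam,loc):
    p=manip.camera_params(cam); K=np.array(p["mtx"])
    d=np.linalg.inv(K)@[loc[0]*640,loc[1]*400,1]; d=d*[1,-1,-1]
    if "world_from_camera" in p: T=np.array(p["world_from_camera"])
    else:
        s=manip.read_state(); w,x,y,z=s["tcp_rot"]
        from scipy.spatial.transform import Rotation as R
        B=np.eye(4);B[:3,:3]=R.from_quat([x,y,z,w]).as_matrix();B[:3,3]=s["ee_pos"];T=B@np.array(p["hand_eye"])
    return T[:3,3],T[:3,:3]@d/np.linalg.norm(d)
def tri(rs):
    A=np.zeros((3,3));b=np.zeros(3)
    for o,d in rs:
        M=np.eye(3)-np.outer(d,d);A+=M;b+=M@o
    X=np.linalg.solve(A,b)
    return X,[np.linalg.norm((np.eye(3)-np.outer(d,d))@(X-o)) for o,d in rs]
def save(cam,n):
    im=manip.grab_frame(cam);cv2.imwrite(f"pics/{n}.png",np.ascontiguousarray(im[:,:,::-1]));return im
E
python3 - <<'E'
from h import *
a=save("side","s0");b=save("top","t0")
cv2.imwrite("pics/st0.png",np.ascontiguousarray(np.vstack([a,b])[:,:,::-1])[::1] if 0 else cv2.resize(np.vstack([a,b])[:,:,::-1],(480,600)))
save("wrist","w0")
for t in ["grip_post","pawl_pivot","stand","rung2_nominal","board_vise","solder_spool","cutters"]:
    rs=[]
    for c in ["side","top","wrist"]:
        r=manip.spot_point(c,t)
        if r:
            print(t,c,[(np.round(q["location"],3).tolist(),round(q["conf"],2)) for q in r[:2]])
            if r[0]["conf"]>.4: rs.append(ray(c,r[0]["location"]))
    if len(rs)>1:
        X,e=tri(rs);print("  ",X.round(1),np.round(e,1))
print(manip.read_state(),manip.tcp_to_grasp)
E
```

```text
grip_post side [([0.583, 0.37], 0.94)]
grip_post top [([0.676, 0.529], 0.76)]
   [ 574.4 -138.5  142.9] [0.6 0.6]
pawl_pivot side [([0.532, 0.388], 0.55), ([0.521, 0.318], 0.49)]
pawl_pivot top [([0.647, 0.448], 0.57)]
   [ 643.1 -103.2  115.4] [0.2 0.2]
stand side [([0.56, 0.489], 0.74), ([0.514, 0.569], 0.52)]
stand top [([0.647, 0.534], 0.97)]
   [ 605.7 -134.3   -9. ] [0.6 0.6]
rung2_nominal side [([0.52, 0.322], 0.88)]
rung2_nominal top [([0.66, 0.393], 0.81)]
   [ 665.2 -102.8  180.9] [0.9 0.9]
board_vise side [([0.636, 0.497], 0.61)]
solder_spool side [([0.514, 0.577], 0.79)]
solder_spool top [([0.533, 0.538], 0.66)]
   [579.8  27.7  -5.1] [1.3 1.3]
cutters side [([0.574, 0.398], 0.39)]
cutters top [([0.754, 0.472], 0.69)]
{'time': 1.2, 'joint_positions': array([-1.45211451e+00,  2.45085712e-01,  1.55776062e+00,  1.27053515e-05,
        1.33870494e+00, -1.74067035e-01]), 'qd': array([-1.03659127e-03, -2.90993195e-04,  1.92580168e-03,  3.59090676e-04,
       -5.77445503e-05,  8.16737126e-04]), 'tau': array([ 6.20971769e-04, -4.29517758e+01, -3.26421797e+01, -1.81833548e-04,
        3.77219285e-04,  2.35971942e-05]), 'ee_pos': array([ 187.61299814, -622.36476336,  231.32059883]), 'tcp_rot': array([2.08513060e-05, 9.89306590e-01, 1.45850851e-01, 5.60717135e-06]), 'wrist_force': array([-0.25396468, -0.49454487,  0.00288918]), 'torque': array([0.02384895, 0.00025461, 0.02450641]), 'finger_force': 0.0, 'finger_gap': 85.51481719329317} 18.700000000000003
```

View pics/s0.png

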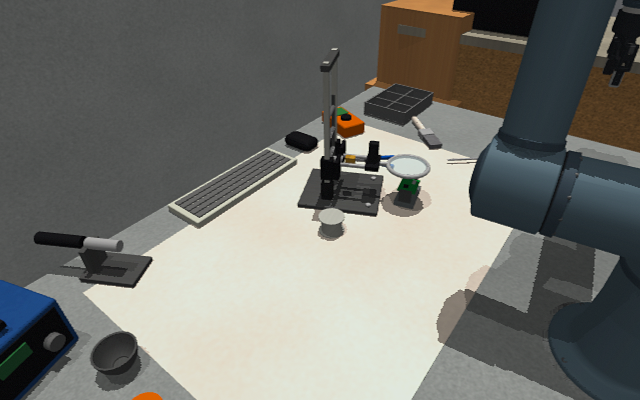

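View pics/t0.png

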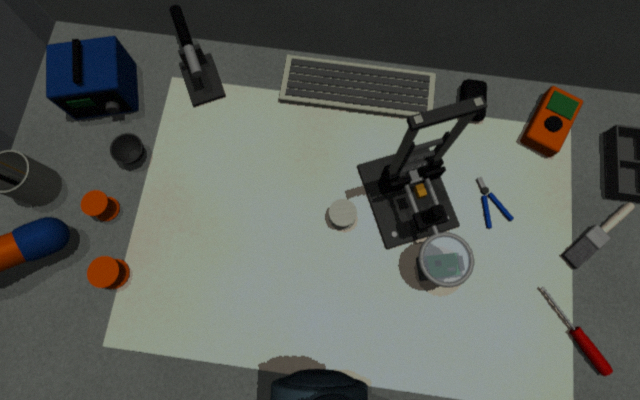

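The side view shows the stand at about (340,190), with the post at (373,150) and the lens at (408,167). In the top view the post is at (430,212), the lens at (446,260), the spool at (342,214) and the cutters at (492,205). Next I'll refine the stand's yaw and the post position.

Run:
```python
from h import *
def atz(cam,px,z):
    o,d=ray(cam,[px[0]/640,px[1]/400]);return (o+d*(z-o[2])/d[2])
for p in [(358,163),(436,142),(459,226),(388,247)]: print("foot",atz("top",p,12).round(1))
print("lens",atz("top",(446,260),100).round(1),atz("side",(408,167),100).round(1))
X,e=tri([ray("top",[446/640,.65]),ray("side",[408/640,167/400])]);print(X.round(1),np.round(e,1))
for c in ["top","side"]:
    print(c,"post@133",[atz(c,(q["location"][0]*640,q["location"][1]*400),133).round(1) for q in manip.spot_point(c,"grip_post")][:1])
    for q in manip.silhouettes(c,"grip_post")[:2]:
        ys,xs=np.nonzero(q["mask"]);print(q["conf"],len(xs),xs.min(),xs.max(),ys.min(),ys.max())
for p in [(418,121),(477,103)]: print("head",atz("top",p,355).round(1))
t=cv2.imread("pics/t0.png")[130:290,340:500];s=cv2.imread("pics/s0.png")[40:240,290:450]
cv2.imwrite("pics/c0.png",np.hstack([cv2.resize(t,(400,400),interpolation=2),cv2.resize(s,(320,400),interpolation=2)]))
```

```text
foot [699.3   5.2  12. ]
foot [ 774.7 -165.2   12. ]
foot [ 586.5 -228.5   12. ]
foot [519.5 -80.7  12. ]
lens [ 495.2 -180.7  100. ] [ 494.8 -174.7  100. ]
[ 496.8 -181.6   95.5] [1. 1.]
top post@133 [array([ 577.6, -140.6,  133. ])]
0.94 4438 382 473 161 287
side post@133 [array([ 582.6, -153.9,  133. ])]
0.55 2035 321 429 140 180
head [646.1 -57.1 355. ]
head [ 686.  -138.6  355. ]
```

View pics/c0.png

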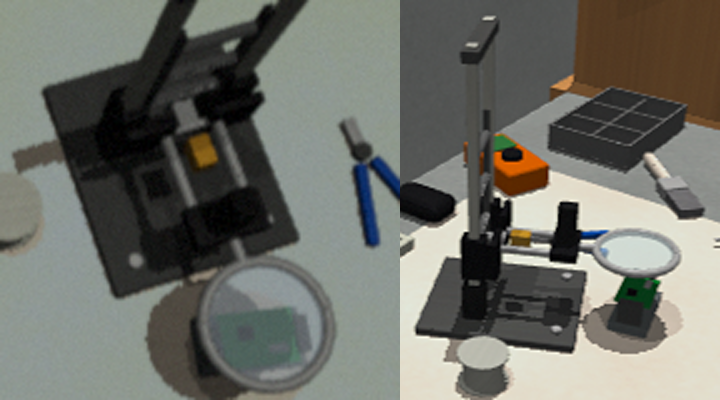

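Request:
move_arm([
  [3,4,1,1],
  [6,8,2,2],
  [9,12,3,3],
  [12,16,3,4],
  [15,20,3,5],
  [18,24,3,6],
  [21,28,3,7],
  [24,32,3,8],
  [27,36,3,8.7],
  [30,40,3,8.7],
], gripper=100)

```text
time: 2.4
ee_pos: [486.8, -222.9, 261.7]
tcp_rot: [0.0, 0.975, 0.221, 0.0]
wrist_force: [0.1, 0.0, -0.3]
finger_gap: 85.5
finger_force: 0.0
```

Request:
move_arm([
  [3,4,0,0],
  [4,6,0,0],
  [4,6,0,0],
  [4,6,0,0],
])

```text
time: 2.8
ee_pos: [525.8, -164.6, 261.3]
tcp_rot: [0.0, 0.975, 0.221, -0.0]
wrist_force: [0.5, 0.5, 0.0]
finger_gap: 85.2
finger_force: 0.0
```

Run:
```python
from h import *
s=manip.read_state();print(s["time"],s["ee_pos"].round(1),s["tcp_rot"].round(4))
print(np.round(manip.camera_params("wrist")["hand_eye"],2))
save("wrist","w1")
for t in ["grip_post","pawl_pivot","rung2_nominal","stand"]:
    for q in manip.spot_point("wrist",t)[:2]:
        o,d=ray("wrist",q["location"]);print(t,round(q["conf"],2),q["location"],(o+d*(133-o[2])/d[2]).round(1))
```

```text
2.8 [ 525.8 -164.6  261.3] [ 2.000e-04  9.753e-01  2.209e-01 -2.000e-04]
[[  -0.      0.95    0.33   84.32]
 [   1.      0.      0.     -0.21]
 [  -0.      0.33   -0.95 -144.11]
 [   0.      0.      0.      1.  ]]
grip_post 0.64 [0.4944, 0.299] [ 574.3 -141.9  133. ]
pawl_pivot 0.67 [0.498, 0.0365] [ 641.4 -112.2  133. ]
stand 0.6 [0.4948, 0.1827] [ 605.4 -127.6  133. ]
```

View pics/w1.png

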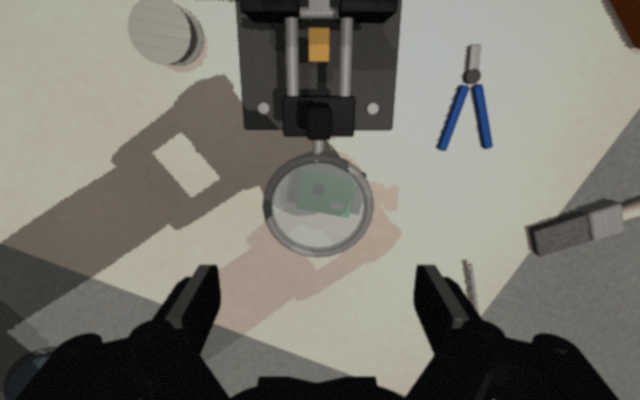

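The wrist view shows the post at about (318,122), in line with the tool, so the yaw is good. The wrist camera sits 84 mm towards the column, so a half turn would be safer. I'll check joint 6 first.

```bash
python3 -c "
from h import *
print(manip.read_state()['joint_positions'].round(3))"
```

```text
[-0.511 -0.012  1.783 -0.     1.371  0.617]
```

Request:
move_arm([
  [0,0,0,8.5],
  [0,0,0,17],
  [0,0,0,25.5],
  [0,0,0,34],
  [0,0,0,42.5],
  [0,0,0,51],
  [0,0,0,59.5],
  [0,0,0,68],
  [0,0,0,76.5],
  [0,0,0,85],
])

```text
time: 4.05
ee_pos: [525.5, -165.5, 261.3]
tcp_rot: [-0.0, 0.568, 0.823, -0.0]
wrist_force: [-0.8, 0.2, 0.9]
finger_gap: 85.3
finger_force: 0.0
```

Request:
move_arm([
  [0,0,0,8.5],
  [0,0,0,17],
  [0,0,0,25.5],
  [0,0,0,34],
  [0,0,0,42.5],
  [0,0,0,51],
  [0,0,0,59.5],
  [0,0,0,68],
  [0,0,0,76.5],
  [0,0,0,85],
])

```text
time: 5.05
ee_pos: [525.5, -165.5, 261.3]
tcp_rot: [-0.0, -0.137, 0.991, -0.0]
wrist_force: [-0.6, -0.2, 0.5]
finger_gap: 85.4
finger_force: 0.0
```

Request:
move_arm([
  [1,0.5,0,8],
  [2.5,1,0,10],
  [4,1.9,0,10],
  [4.6,2.2,0,10],
  [4.6,2.2,0,10],
  [4.6,2.2,0,10],
])

```text
time: 5.65
ee_pos: [571.4, -143.1, 261.2]
tcp_rot: [-0.0, -0.22, 0.975, 0.0]
wrist_force: [1.4, 0.1, -0.1]
finger_gap: 85.4
finger_force: 0.0
```

Request:
move_arm([
  [0.2,0.1,-3,0],
  [0.2,0.1,-6,0],
  [0.2,0.1,-9,0],
  [0.2,0.1,-10.5,0],
  [0.2,0.1,-12,0],
  [0.2,0.1,-13,0],
  [0.2,0.1,-14,0],
  [0.2,0.1,-14.3,0],
  [0.2,0.1,-14.3,0],
  [0.2,0.1,-14.3,0],
])

```text
time: 6.65
ee_pos: [574.4, -141.9, 119.1]
tcp_rot: [0.001, -0.221, 0.975, -0.0]
wrist_force: [0.1, 0.3, -0.9]
finger_gap: 85.5
finger_force: 0.0
```

Run:
```python
from h import *
s=manip.read_state();print(s["time"],s["ee_pos"].round(1),s["wrist_force"].round(2))
a=save("side","s2");b=save("top","t2")
cv2.imwrite("pics/c2.png",np.hstack([cv2.resize(b[100:300,320:520,::-1],(400,400),interpolation=2),cv2.resize(a[40:240,280:480,::-1],(400,400),interpolation=2)]))
```

```text
6.65 [ 574.4 -141.9  119.1] [ 0.06  0.32 -0.87]
```

View pics/c2.png

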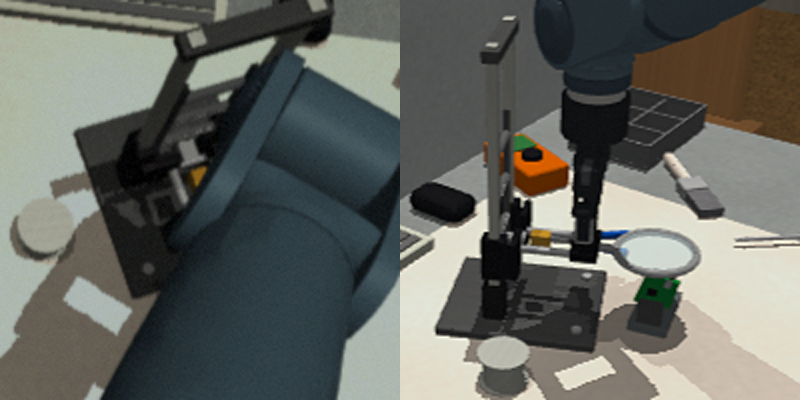

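The gripper straddles the post, which is hidden behind the fingers at about (585,220) in the crop, and the column is clear. Closing now.

Request:
move_arm([
  [0,0,0,0],
  [0,0,0,0],
  [0,0,0,0],
  [0,0,0,0],
  [0,0,0,0],
  [0,0,0,0],
  [0,0,0,0],
  [0,0,0,0],
], gripper=10, grip_force=50)

```text
time: 7.55
ee_pos: [574.5, -142.9, 118.5]
tcp_rot: [0.001, -0.22, 0.975, -0.001]
wrist_force: [2.7, -5.0, -0.7]
finger_gap: 17.4
finger_force: 55.3
```

Request:
move_arm([
  [0,-0.1,0.1,0],
  [0,-0.1,0.3,0],
  [0,-0.1,0.6,0],
  [0,-0.1,1,0],
  [0,-0.1,1.4,0],
  [0,-0.1,1.8,0],
  [0,-0.1,2,0],
  [0,-0.1,2,0],
])

```text
time: 8.35
ee_pos: [574.4, -142.8, 137.6]
tcp_rot: [0.001, -0.22, 0.975, -0.0]
wrist_force: [5.6, -2.3, -6.1]
finger_gap: 17.4
finger_force: 54.5
```

Request:
move_arm([
  [0.1,0,0.5,0],
  [0.1,0,1.2,0],
  [0.1,0,2,0],
  [0.1,0,2.8,0],
  [0.1,0,3.6,0],
  [0.1,0,4.4,0],
  [0.1,0,5.2,0],
  [0.1,0,5.8,0],
  [0.1,0,6,0],
  [0.1,0,6,0],
])

```text
time: 9.35
ee_pos: [574.4, -142.8, 198.5]
tcp_rot: [-0.001, -0.22, 0.975, -0.0]
wrist_force: [-3.5, -4.3, -6.2]
finger_gap: 17.2
finger_force: 54.6
```

Request:
move_arm([
  [0,0,0.5,0],
  [0,0,1.2,0],
  [0,0,2,0],
  [0,0,2.8,0],
  [0,0,3.6,0],
  [0,0,4.4,0],
  [0,0,5.1,0],
  [0,0,5.6,0],
  [0,0,5.8,0],
  [0,0,5.8,0],
])

```text
time: 10.35
ee_pos: [574.4, -142.8, 256.7]
tcp_rot: [-0.001, -0.22, 0.975, -0.0]
wrist_force: [-2.4, -3.4, -5.8]
finger_gap: 17.6
finger_force: 54.6
```

Request:
move_arm([
  [0,0,0,0],
  [0,0,0,0],
  [0,0,0,0],
  [0,0,0,0],
  [0,0,0,0],
])

```text
time: 10.85
ee_pos: [574.4, -142.8, 256.4]
tcp_rot: [-0.001, -0.22, 0.975, 0.0]
wrist_force: [-3.2, -4.3, -6.0]
finger_gap: 17.3
finger_force: 54.6
```

Run:
```python
from h import *
s=manip.read_state();print(s["time"],s["ee_pos"].round(1),s["wrist_force"].round(2))
a=save("side","s3")
cv2.imwrite("pics/c3.png",cv2.resize(a[40:220,280:460,::-1],(600,600),interpolation=2))
```

```text
10.85 [ 574.4 -142.8  256.4] [-3.15 -4.33 -6.01]
```

View pics/c3.png

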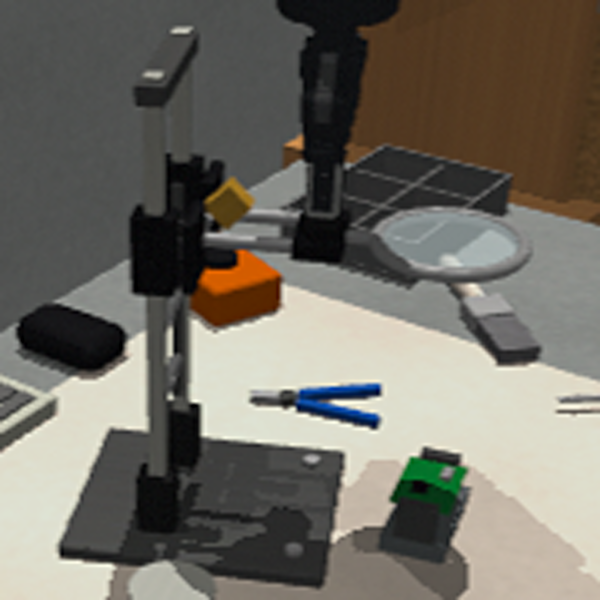

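The carriage is about 138 mm up. The brass tail at crop (230,200) is tipped up, so the pawl is past rung 2 and touching rung 3 from below. I'll lower until it swings level, well above rung 2.

Request:
move_arm([
  [0,0,-0.2,0],
  [0,0,-0.5,0],
  [0,0,-0.8,0],
  [0,0,-1.1,0],
  [0,0,-1.4,0],
  [0,0,-1.6,0],
  [0,0,-1.6,0],
  [0,0,-1.6,0],
  [0,0,-1.6,0],
])

```text
time: 11.8
ee_pos: [574.4, -142.8, 240.1]
tcp_rot: [-0.001, -0.22, 0.975, 0.0]
wrist_force: [-1.7, -3.9, -7.7]
finger_gap: 17.5
finger_force: 54.5
```

Run:
```python
from h import *
s=manip.read_state();print(s["time"],s["ee_pos"].round(1),s["wrist_force"].round(2))
a=save("side","s4")
z=lambda i,r,c:cv2.resize(np.ascontiguousarray(i[r:r+90,c:c+80]),(400,450),interpolation=cv2.INTER_CUBIC)
cv2.imwrite("pics/c4.png",np.hstack([z(cv2.imread("pics/s0.png"),100,310),z(a[:,:,::-1],80,310)]))
```

```text
11.8 [ 574.4 -142.8  240.1] [-1.75 -3.89 -7.67]
```

View pics/c4.png

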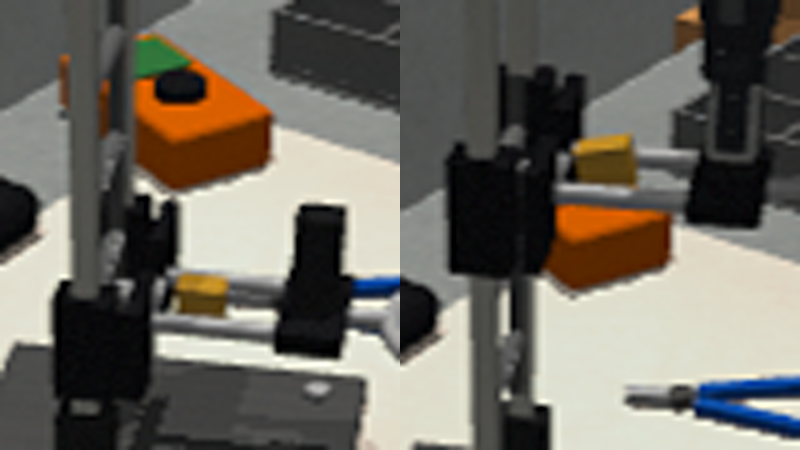

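The tail (crop right, (605,160)) is still slightly tipped, so rung 3 rests near 0.136. That puts rung 2 near 0.081, a TCP z of about 199–206. I'll approach slowly to 214 and then feel for the rung.

Request:
move_arm([
  [0,0,-0.2,0],
  [0,0,-0.5,0],
  [0,0,-0.8,0],
  [0,0,-1.1,0],
  [0,0,-1.4,0],
  [0,0,-1.6,0],
  [0,0,-1.7,0],
  [0,0,-1.7,0],
  [0,0,-1.7,0],
])

```text
time: 12.75
ee_pos: [574.4, -142.8, 223.3]
tcp_rot: [-0.001, -0.221, 0.975, 0.0]
wrist_force: [-2.0, -4.2, -6.8]
finger_gap: 17.9
finger_force: 54.6
```

Request:
move_arm([
  [0,0,-0.1,0],
  [0,0,-0.2,0],
  [0,0,-0.3,0],
  [0,0,-0.4,0],
  [0,0,-0.5,0],
  [0,0,-0.6,0],
  [0,0,-0.7,0],
  [0,0,-0.8,0],
  [0,0,-0.8,0],
])

```text
time: 13.65
ee_pos: [574.4, -142.8, 215.3]
tcp_rot: [-0.001, -0.22, 0.975, 0.0]
wrist_force: [-3.1, -4.5, -7.1]
finger_gap: 17.4
finger_force: 54.7
```

Request:
move_arm([
  [0,0,-0.1,0],
  [0,0,-0.2,0],
  [0,0,-0.3,0],
  [0,0,-0.4,0],
  [0,0,-0.5,0],
  [0,0,-0.5,0],
])

```text
time: 14.25
ee_pos: [574.4, -142.8, 210.3]
tcp_rot: [-0.001, -0.22, 0.975, 0.0]
wrist_force: [-2.8, -5.1, -8.2]
finger_gap: 17.2
finger_force: 54.7
```

Run:
```python
from h import *
a=save("side","s5")
cv2.imwrite("pics/c5.png",cv2.resize(np.ascontiguousarray(a[90:180,310:390,::-1]),(500,562),interpolation=cv2.INTER_CUBIC))
```

```text
(no output)
```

View pics/c5.png

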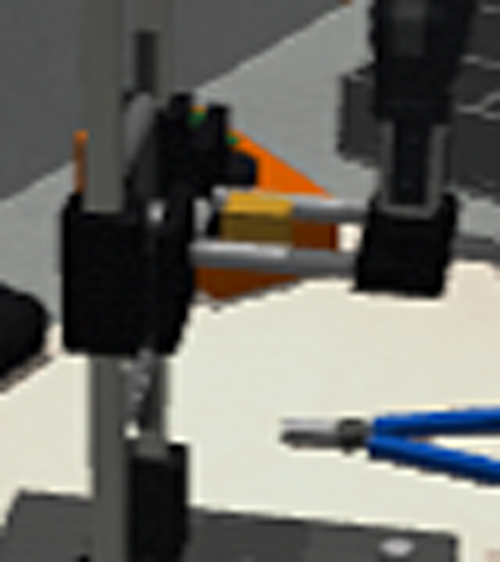

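The tail at (255,218) is now level with the rods, so the pawl has swung level. Now I'll feel down in small steps.

Request:
move_arm([
  [0,0,-0.05,0],
  [0,0,-0.1,0],
  [0,0,-0.15,0],
  [0,0,-0.2,0],
  [0,0,-0.2,0],
])

```text
time: 14.8
ee_pos: [574.4, -142.8, 208.4]
tcp_rot: [-0.001, -0.22, 0.975, 0.0]
wrist_force: [-3.3, -4.6, -5.9]
finger_gap: 17.5
finger_force: 54.7
```

Request:
move_arm([
  [0,0,-0.05,0],
  [0,0,-0.1,0],
  [0,0,-0.15,0],
  [0,0,-0.2,0],
  [0,0,-0.2,0],
])

```text
time: 15.3
ee_pos: [574.4, -142.8, 206.4]
tcp_rot: [-0.001, -0.22, 0.975, 0.0]
wrist_force: [-2.8, -4.1, -6.7]
finger_gap: 16.9
finger_force: 54.7
```

Request:
move_arm([
  [0,0,-0.05,0],
  [0,0,-0.1,0],
  [0,0,-0.15,0],
  [0,0,-0.15,0],
])

```text
time: 15.7
ee_pos: [574.4, -142.8, 204.9]
tcp_rot: [-0.001, -0.22, 0.975, 0.0]
wrist_force: [-3.7, -5.0, -6.5]
finger_gap: 17.5
finger_force: 54.7
```

Request:
move_arm([
  [0,0,-0.05,0],
  [0,0,-0.1,0],
  [0,0,-0.15,0],
  [0,0,-0.15,0],
])

```text
time: 16.1
ee_pos: [574.4, -142.8, 203.4]
tcp_rot: [-0.001, -0.22, 0.975, 0.0]
wrist_force: [-3.9, -4.0, -5.9]
finger_gap: 17.2
finger_force: 54.7
```

Request:
move_arm([
  [0,0,-0.05,0],
  [0,0,-0.1,0],
  [0,0,-0.15,0],
  [0,0,-0.15,0],
])

```text
time: 16.5
ee_pos: [574.4, -142.8, 201.9]
tcp_rot: [-0.001, -0.22, 0.975, 0.0]
wrist_force: [-2.2, -5.2, -6.4]
finger_gap: 17.5
finger_force: 54.7
```

Request:
move_arm([
  [0,0,-0.05,0],
  [0,0,-0.1,0],
  [0,0,-0.1,0],
])

```text
time: 16.8
ee_pos: [574.4, -142.8, 200.9]
tcp_rot: [-0.001, -0.22, 0.975, 0.0]
wrist_force: [-2.5, -4.1, -6.5]
finger_gap: 17.9
finger_force: 54.7
```

Request:
move_arm([
  [0,0,-0.05,0],
  [0,0,-0.1,0],
  [0,0,-0.1,0],
])

```text
time: 17.1
ee_pos: [574.4, -142.8, 199.9]
tcp_rot: [-0.001, -0.22, 0.975, 0.0]
wrist_force: [-2.1, -4.5, -6.6]
finger_gap: 17.2
finger_force: 54.7
```

Request:
move_arm([
  [0,0,-0.05,0],
  [0,0,-0.1,0],
  [0,0,-0.1,0],
])

```text
time: 17.4
ee_pos: [574.4, -142.8, 198.9]
tcp_rot: [-0.001, -0.22, 0.975, 0.0]
wrist_force: [-3.4, -4.0, -7.1]
finger_gap: 17.4
finger_force: 54.7
```

Request:
move_arm([
  [0,0,-0.05,0],
  [0,0,-0.1,0],
  [0,0,-0.1,0],
])

```text
time: 17.7
ee_pos: [574.4, -142.8, 198.0]
tcp_rot: [-0.001, -0.22, 0.975, 0.0]
wrist_force: [-3.5, -4.3, -7.1]
finger_gap: 17.2
finger_force: 54.8
```

Request:
move_arm([
  [0,0,-0.05,0],
  [0,0,-0.1,0],
  [0,0,-0.1,0],
])

```text
time: 18.0
ee_pos: [574.4, -142.8, 197.8]
tcp_rot: [-0.001, -0.221, 0.975, 0.0]
wrist_force: [-5.4, -3.5, -2.7]
finger_gap: 17.7
finger_force: 55.3
```

Contact: the height has stopped dropping and the load is coming off the tool. I'll settle a little further.

Request:
move_arm([
  [0,0,-0.03,0],
  [0,0,-0.06,0],
  [0,0,-0.06,0],
])

```text
time: 18.3
ee_pos: [574.4, -142.8, 197.7]
tcp_rot: [-0.001, -0.221, 0.975, 0.0]
wrist_force: [-7.6, -3.4, 0.6]
finger_gap: 17.4
finger_force: 55.5
```

Request:
move_arm([
  [0,0,0,0],
  [0,0,0,0],
  [0,0,0,0],
], grip_force=20)

```text
time: 18.6
ee_pos: [574.4, -142.8, 197.8]
tcp_rot: [-0.001, -0.221, 0.975, -0.0]
wrist_force: [-6.8, -2.7, -1.2]
finger_gap: 17.5
finger_force: 55.5
```

Request:
move_arm([
  [0,0,0,0],
  [0,0,0,0],
  [0,0,0,0],
  [0,0,0,0],
  [0,0,0,0],
  [0,0,0,0],
  [0,0,0,0],
  [0,0,0,0],
], gripper=80)

```text
time: 19.4
ee_pos: [574.9, -142.7, 196.2]
tcp_rot: [0.0, -0.22, 0.975, 0.0]
wrist_force: [0.5, 0.1, 0.1]
finger_gap: 68.2
finger_force: 0.0
```

Request:
move_arm([
  [0,0,0.5,0],
  [0,0,1.5,0],
  [0,0,3,0],
  [0,0,5,0],
  [0,0,7,0],
  [0,0,9,0],
  [0,0,11,0],
  [0,0,12,0],
  [0,0,12,0],
  [0,0,12,0],
])

```text
time: 20.4
ee_pos: [574.7, -142.6, 315.9]
tcp_rot: [-0.0, -0.221, 0.975, 0.0]
wrist_force: [-0.3, 0.2, 0.8]
finger_gap: 68.7
finger_force: 0.0
```

Run:
```python
from h import *
s=manip.read_state();print(s["time"],s["ee_pos"].round(1),s["wrist_force"].round(2))
a=save("side","s6")
cv2.imwrite("pics/c6.png",cv2.resize(np.ascontiguousarray(a[30:230,280:480,::-1]),(600,600),interpolation=cv2.INTER_CUBIC))
```

```text
20.4 [ 574.7 -142.6  315.9] [-0.34  0.2   0.8 ]
```

View pics/c6.png

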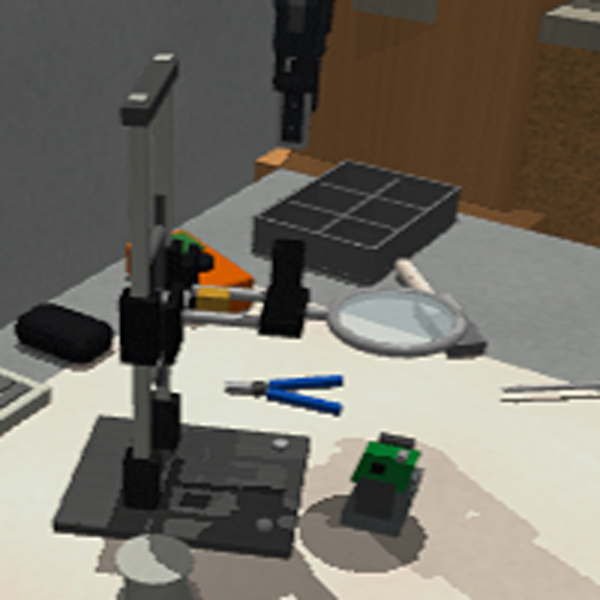

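The carriage is holding at height, with the post at (287,285) and the pawl level. The gripper is clear above it, and the vise, spool and cutters have not moved.

```bash
python3 -c "
from workcell import manip
print(manip.sign_off())"
```

```text
the job is handed in; nothing more can be done
None
```

The carriage is resting with its pawl on the second rung, about 79 mm above its lowest position. The gripper has let go and is clear, the vise, spool and cutters look unmoved, and I handed the job in at about 20 s; sign-off returned no verdict.

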